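# Fit the microtube head to the bench mixer

### The job

Take the round microtube head, the one with six wells, out of the rack and fit it to the bench mixer: lower its tapered shank gently into the spindle, do not drop it, with its two notches over the two drive dogs, until the flange sits flat and fully home on the spindle face. Leave the other two heads where they stand in the rack, and let go of the fitted head.

Things in the scene. Friction and masses are not known exactly. Their poses are not given: they have to be found in the camera images.
- tube_head: Head to fit, aluminium, 0.3 kg. Round flange 92 mm wide, 10 thick, six dark wells; origin: centre of its underside, z up. Grip bar on top: 44 long (x), 14 wide (y), its top 50 above origin. Below, a tapered shank 40 long, 31 wide at flange, 14 at tip. Two through notches in the rim at +x and -x, in line with the bar, 22 wide, from 24 off the axis outward; half a turn fits too. In rack.
- spindle: Steel nose, 92 mm wide, on the white mixer box (190 x 170, 68 tall); fixed, does not turn. Origin: centre of its flat top face, 120 above the bench, z up. Tapered hole 34 wide at mouth, 14 at bottom, 44 deep. Two dark dogs at +x and -x, 30 to 43 off the axis, 14 tall, 9 wide (4 at crest). Seated: head's origin on this one, x axes in line (either way round, about 10 degrees of play).
- plate_head: Bystander in the same rack: square flange 88 x 88 mm with two dark rubber strips, same bar and shank; origin: centre of the flange's underside. The rack is a fixed white block, 110 x 350, 60 tall; its three loose holes, 39 wide, stand in a row 115 apart; the heads' shanks hang in them, flanges resting on its top. A head is clear of it once lifted 45 mm.
- clip_head: Bystander in the same rack: narrow flange 96 x 44 mm with four short upright pins (14 mm), same bar and shank; origin: centre of the flange's underside. Any of the three heads may be in any of the rack's places.
Mind the look-alikes: they are no part of the job. What is shaped like the tube_head but purple is not meant.

How it is judged:
On the way:
1. the round microtube head is lifted out of the rack (height (world z) of tube_head above 0.105 m), for 0.1 s.
At the end, for the whole second after the job is handed in: The round microtube head is at rest on the spindle: origin within 5 mm of the spindle's axis and 4 mm of its face, tilted less than 4 degrees, its notches over the dogs (x axes within 17 degrees, either way round); the other two heads within 25 mm of where they stood (horizontal distance between tube_head and spindle below 0.005 m and z of tube_head in the frame of spindle between -0.004 and 0.004 m and angle between tube_head's own z axis and vertical below 0.07 rad and angle between the x axis of tube_head and the x axis of spindle, either way round below 0.3 rad and linear speed of tube_head below 0.02 m/s and distance of each of plate_head, clip_head from where it was at the start of the episode below 0.025 m); the robot touches nothing.
It fails at once if one of the other two heads is disturbed (moved more than 25 mm) (distance of any of plate_head, clip_head from where it was at the start of the episode above 0.025 m).
It fails at once if the head is dropped into the spindle (faster than 0.7 m/s within 30 mm of its seat) (distance between tube_head and spindle below 0.03 m and linear speed of tube_head above 0.7 m/s).
It also fails if it takes over 42 s, if anything falls off the work surface, if the arm or the gripper's body presses on something with over 40 N, if the wrist force passes 120 N, or if a joint passes its speed limit or range.

### The arm

A 6-joint arm with a two-finger parallel gripper is mounted at the origin on the work surface. World frame = base frame: x ahead of the robot, y to its left, z up, the work surface at z = 0. Lengths are in m, angles in rad, forces in N, time in s.
With the tool pointing down it reaches from about 0.3 to 1 m from the base axis. Payload 5.1 kg.
Tool frame: the origin (TCP) lies between the finger pads; the fingertips stand 14 mm ahead of it and the grasp point (between the pads) lies 5 mm behind it (bot.tips_ahead is the z of the fingertips in the tool frame, in m); z points along the fingers, y is the line along which they close (so a half turn about z gives the same grasp; the last joint's range is limited). The gripper opens to 95 mm and grips with 3 to 60 N. Pads are 20 mm wide; open, the fingers measure 119 mm over their backs; the gripper's body (75 mm by 180 mm) begins 59 mm behind the grasp point.
Start: joints at [1.172, 0.124, 1.65, -0, 1.367, -0.083], TCP at [0.202, 0.618, 0.229] pointing down, gripper open.
Joint ranges: [-2.61, 2.61], [-1.02, 2.33], [0.03, 2.71], [-1.35, 4.49], [0.32, 2.68], [-2.91, 2.91]. Speed limits (rad/s): [2.57, 2.57, 3.14, 3.14, 3.14, 3.14].

### API

Orientations are given as [roll, pitch, yaw] about the fixed x, y, z axes, in that order (R = Rz(yaw) Ry(pitch) Rx(roll)).
In Python, from cell import bot, imaging gives the robot as it stands. Calls block until the motion is done:
- bot.move_ptp(position, orientation): joint-space move of the TCP to a pose.
- bot.move_straight(position, attitude=None, vel=0.15): straight line of the TCP; attitude=None keeps the orientation; vel is the mean speed in m/s.
- bot.move_joints(angles): joint-space move.
- bot.let_go() and bot.close(grasp_force=None): open the fingers fully, or close them until they stop; grasp_force is the grip in N (None keeps the last).
- bot.hold(seconds).
- bot.ik(position, orientation): joint angles nearest the present ones, or None.
- bot.read_state(): the state.
- imaging.read_camera(name): name is "scene" or "top"; returns a dict with "image" (384x512x3 uint8, red, green, blue), "camera_matrix" (3x3 intrinsics, pixels), "k1" (the pictures are not rectified: a ray, as slopes to the right and down, at radius r is drawn at 1 + k1 r^2 times it, then the intrinsics apply), "origin" and "orientation" of the camera in the world. Camera axes: x right, y down, z forward; pixel columns grow to the right and rows downward; lengths in m; the calibration is good to about 2 mm. A picture is of the moment at which its call begins. There is no depth.
A pose or a line that the arm cannot do raises bot.Unreachable and nothing moves.
- bot.sign_off(): hands the job in; it is judged then, once.
The state is a dict: "time_s": time; "qpos": joint angles; "dq": joint speeds; "effort": joint torques, N m; "eef_pos": TCP position; "tool_rot": TCP orientation; "ft_force": force on the tool from outside, world axes, zero at the start; "wrist_torque": the same for the moment, N m; "opening": finger opening in m; "gripper_force": force on a finger pad.
Only numpy, scipy, OpenCV 4.12 (cv2) and the standard library are available. Lean on these libraries where they do the work, as an engineer would, in place of code of your own. Each camera call takes 0.05 s, during which the arm holds its last target. There are 200 camera calls.

## Working session

There is one attempt and no reset: what is moved stays moved. The work goes in short steps, each a Python script; the robot and the scene stay as the last script left them, time stands still between calls to the robot, and variables do not carry over. Pictures are saved under pics/ and viewed, at most 10 in all, crops included, and the job is handed in when it is done.

```bash
mkdir -p pics; cat > h.py <<'E'
from cell import bot, imaging
import numpy as np, cv2
from scipy.spatial.transform import Rotation as R
def rot(o):
    o=np.array(o,float)
    if o.shape==(3,3): return o
    if o.shape==(3,): return R.from_euler('xyz',o).as_matrix()
    return R.from_quat(o).as_matrix()
def project(c,P):
    q=(np.atleast_2d(P)-c["origin"])@rot(c["orientation"]); s=q[:,:2]/q[:,2:]
    s=s*(1+c["k1"]*(s**2).sum(1,keepdims=True)); K=np.array(c["camera_matrix"])
    return s@K[:2,:2].T+K[:2,2]
def world(c,uv,z):
    K=np.array(c["camera_matrix"]); uv=np.atleast_2d(uv).astype(float)
    d=(uv-K[:2,2])/np.diag(K)[:2]; s=d.copy()
    for _ in range(20): s=d/(1+c["k1"]*(s**2).sum(1,keepdims=True))
    r=np.c_[s,np.ones(len(s))]@rot(c["orientation"]).T; o=np.array(c["origin"])
    return o+r*((z-o[2])/r[:,2:])
def save(n,im): cv2.imwrite(f"pics/{n}.png",im[:,:,::-1])
E
python3 - <<'E'
from h import *
for n in("top","scene"):
    c=imaging.read_camera(n); save(n+"0",c["image"]); print({k:v for k,v in c.items() if k!="image"})
print(bot.read_state())
E
```

```text
{'camera_matrix': array([[454.06720137,   0.        , 259.51095627],
       [  0.        , 454.06720137, 189.1407533 ],
       [  0.        ,   0.        ,   1.        ]]), 'k1': -0.18464405597766062, 'origin': array([0.35631169, 0.1318961 , 1.32871837]), 'orientation': array([-3.0361822 , -0.01850992, -1.56022689])}
{'camera_matrix': array([[369.72993719,   0.        , 258.98498951],
       [  0.        , 369.72993719, 188.18639374],
       [  0.        ,   0.        ,   1.        ]]), 'k1': -0.0813714391036736, 'origin': array([ 1.10678328, -0.03563869,  0.87371963]), 'orientation': array([-2.44317256e+00, -9.01532881e-04,  1.37075308e+00])}
{'time_s': 0.1, 'qpos': array([ 1.17240217e+00,  1.24463065e-01,  1.65154275e+00, -3.14989984e-06,
        1.36750127e+00, -8.25891954e-02]), 'dq': array([-3.84096687e-04, -1.92881249e-03, -3.97928447e-03,  3.46777108e-05,
       -4.03803930e-04,  2.98597263e-04]), 'effort': array([ 4.13547141e-04, -4.18879366e+01, -3.61097860e+01,  7.76584377e-02,
        4.61234234e-02, -6.11833639e-05]), 'eef_pos': array([0.20168232, 0.6173313 , 0.22749181]), 'tool_rot': array([-3.13968449e+00, -1.54858172e-04,  2.82578818e+00]), 'ft_force': array([ 0.12366411, -0.34968029,  0.04981362]), 'wrist_torque': array([-0.00900911, -0.00238518,  0.01851893]), 'gripper_force': 0.0, 'opening': 0.09528612349202492}
```

View pics/top0.png

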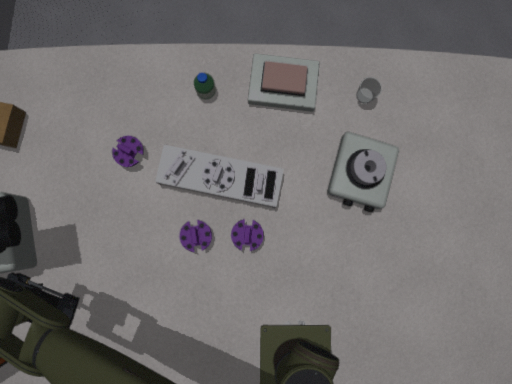

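View pics/scene0.png

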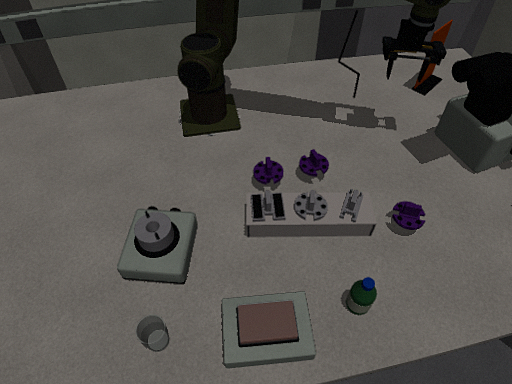

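In the top view, the purple round heads at (128,151), (196,236) and (248,235) are look-alikes. The rack holds the clip head (179,168), a light round six-well head (219,175) and the plate head (262,184). The one at (219,175) fits: it is round, aluminium and in the rack. The spindle is at about (367,167). I'll confirm with an enlarged crop of both.

```bash
python3 - <<'E'
from h import *
im=imaging.read_camera("top")["image"]
a=im[140:210,155:288]; b=im[130:210,330:400]
A=cv2.resize(a,None,fx=6,fy=6,interpolation=cv2.INTER_CUBIC)
A=cv2.resize(im[145:205,189:249],(400,400),interpolation=cv2.INTER_CUBIC)
B=cv2.resize(im[137:197,337:397],(400,400),interpolation=cv2.INTER_CUBIC)
save("crop1",np.hstack([A,B]))
E
```

```text
(no output)
```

View pics/crop1.png

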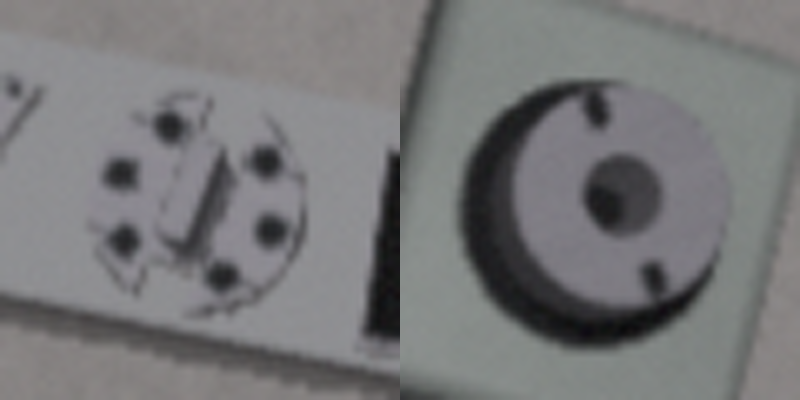

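The crop confirms it: a light round head with six wells, bar and notches, in the middle rack place. The crop also shows the spindle with its hole and two dogs. Next I'll compute the poses and check them against the scene camera.

```bash
cat > m.py <<'E'
from h import *
E
python3 - <<'E'
from h import *
c=imaging.read_camera("top"); s=imaging.read_camera("scene")
px=lambda P,o:(np.array(P,float)+.5)/(400/60)-.5+np.array(o)
w=world(c,px([(170,127),(121,174),(124,241),(222,277),(271,231),(266,162)],(189,145)),0.070)
print("head",w.mean(0)); d=w[[0,5]].mean(0)-w[[2,3]].mean(0); hy=np.arctan2(d[1],d[0]); print("yaw",np.degrees(hy), np.linalg.norm(w-w.mean(0),axis=1))
sp=world(c,px([(221,194)],(337,137)),0.120)[0]; print("spindle",sp)
g=world(c,px([(195,107),(255,280)],(337,137)),0.130); d=g[0]-g[1]; sy=np.arctan2(d[1],d[0]); print("dogs",g,np.linalg.norm(d),np.degrees(sy))
t=np.linspace(0,2*np.pi,400); im=s["image"].copy(); h=w.mean(0)
im=cv2.resize(im,None,fx=5,fy=5,interpolation=cv2.INTER_CUBIC)
def dr(P):
    for u,v in project(s,P)*5+2: cv2.circle(im,(int(round(u)),int(round(v))),1,(255,0,0),-1)
circ=lambda o,r,z:np.c_[o[0]+r*np.cos(t),o[1]+r*np.sin(t),0*t+z]
dr(circ(h,.046,.07));dr(circ(sp,.046,.12));dr(circ(sp,.017,.12))
for o,y,z,L in((h,hy,.11,.022),(sp,sy,.134,.043)):
    k=np.linspace(-L,L,100)[:,None]; dr(np.array([o[0],o[1],z])+k*[np.cos(y),np.sin(y),0])
A=im[180*5:240*5,285*5:340*5];B=im[200*5:260*5,125*5:180*5]
save("chk",np.hstack([A,B]))
for y in(hy,hy+np.pi):
  for o,yy in((h,y),(sp,sy),(sp,sy+np.pi)): print(bot.ik([o[0],o[1],.3],[np.pi,0,yy]))
E
```

```text
head [0.52846929 0.22680455 0.07      ]
yaw -20.156877659871384 [0.03370059 0.03367306 0.034192   0.03368368 0.03404937 0.03397083]
spindle [ 0.55279579 -0.19007128  0.12      ]
dogs [[ 0.58694774 -0.17727812  0.13      ]
 [ 0.51607058 -0.20094293  0.13      ]] 0.07472345607689637 18.46338661502939
[ 3.12060116e-01 -7.61595877e-02  1.73496166e+00 -4.44089210e-16
  1.48279059e+00  2.23466033e+00]
[-4.22995180e-01 -5.48530312e-02  1.71469465e+00 -4.44089210e-16
  1.48175103e+00  8.25554259e-01]
[-0.42299518 -0.05485303  1.71469465  0.          1.48175103 -2.31603839]
[ 0.31206012 -0.07615959  1.73496166  0.          1.48279059 -0.90693233]
[-4.22995180e-01 -5.48530312e-02  1.71469465e+00 -4.44089210e-16
  1.48175103e+00  8.25554259e-01]
[-0.42299518 -0.05485303  1.71469465  0.          1.48175103 -2.31603839]
```

View pics/chk.png

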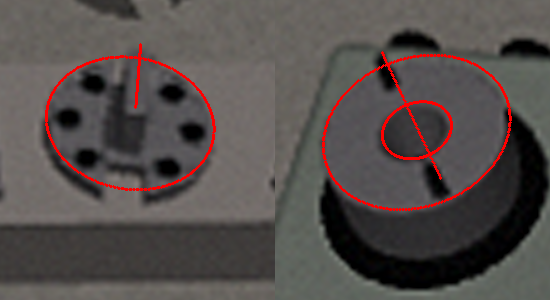

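The overlays match in the scene view to about 2 mm, so the estimates are good enough to grasp.

```bash
python3 - <<'E'
from h import *
hy=np.radians(-20.16)+np.pi; x,y=.5285,.2268
bot.move_ptp([x,y,.22],[np.pi,0,hy])
bot.move_straight([x,y,.092],vel=.08)
print(bot.read_state()["ft_force"])
bot.close(35)
s=bot.read_state();print(s["ft_force"],s["opening"],s["eef_pos"],s["time_s"])
bot.move_straight([x,y,.30],vel=.12)
s=bot.read_state();print(s["ft_force"],s["opening"],s["gripper_force"],s["time_s"])
bot.move_straight([.5528,-.1901,.30],[np.pi,0,np.radians(18.46)+np.pi],vel=.2)
s=bot.read_state();print(s["eef_pos"],s["tool_rot"],s["opening"],s["wrist_torque"],s["time_s"])
T=imaging.read_camera("top");S=imaging.read_camera("scene")
uv=project(S,[.553,-.19,.2])[0].astype(int);print(uv)
f=lambda im,u,v,r:cv2.resize(im[max(v-r,0):v+r,max(u-r,0):u+r],(400,400),interpolation=cv2.INTER_CUBIC)
save("above",np.hstack([f(T["image"],367,167,50),f(S["image"],uv[0],uv[1],60)]))
E
```

```text
[0.01194474 0.52170211 1.43974378]
[-0.01737131  0.47767817 -0.49335374] 0.013425176681076961 [0.52852913 0.22683963 0.09200569] 5.0833
[ 0.14817689 -0.15974639 -3.48339886] 0.01375372451825481 34.99751687049866 6.9667
[ 0.55282256 -0.18956002  0.3000688 ] [ 3.14147856e+00  1.33866791e-04 -2.81875782e+00] 0.013915694938413846 [-0.00809414  0.00580546 -0.04706591] 9.2083
[145 205]
```

View pics/above.png

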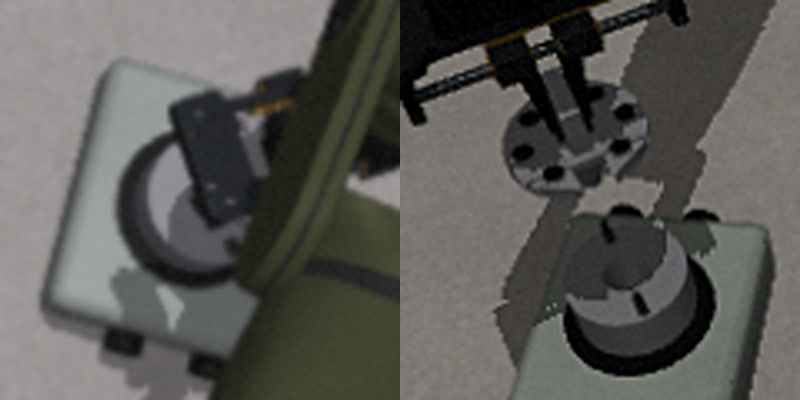

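The head hangs level in the gripper with its notches in line with the dogs. I'll lower it in steps with a force check.

```bash
python3 - <<'E'
from h import *
x,y=.5528,-.1901
bot.move_straight([x,y,.20],vel=.12)
for z in (.18,.17,.164,.160,.157,.155,.153,.152):
    bot.move_straight([x,y,z],vel=.04)
    s=bot.read_state();print(z,s["ft_force"].round(1),s["eef_pos"].round(4),s["wrist_torque"].round(2),round(s["time_s"],2))
    if abs(s["ft_force"]+[0,0,3.3]).max()>15: break
T=imaging.read_camera("scene");im=T["image"]
save("low",cv2.resize(im[185:265,105:205],(800,600),interpolation=cv2.INTER_CUBIC))
E
```

```text
0.18 [ 1.1 -0.3 -3.1] [ 0.5528 -0.1901  0.1798] [ 0.04  0.02 -0.  ] 10.94
0.17 [-0.4 -1.  -3.2] [ 0.5525 -0.19    0.1694] [ 0.09  0.01 -0.  ] 11.34
0.164 [ 0.2  0.5 -3.7] [ 0.5525 -0.19    0.1635] [-0.03  0.04  0.01] 11.64
0.16 [-0.3  0.4 -4. ] [ 0.5526 -0.19    0.1596] [0.01 0.06 0.04] 11.89
0.157 [-0.1 -0.6 -3.6] [ 0.5526 -0.19    0.1567] [ 0.03  0.07 -0.01] 12.14
0.155 [-0.1  0.8 -3.8] [ 0.5527 -0.1901  0.1548] [ 0.04  0.07 -0.03] 12.39
0.153 [ 0.3 -0.5 -3.4] [ 0.5527 -0.1901  0.1528] [0.11 0.09 0.04] 12.64
0.152 [ 0.3 -0.5 -2.7] [ 0.5528 -0.1902  0.152 ] [-0.15 -0.04 -0.01] 12.89
```

View pics/low.png

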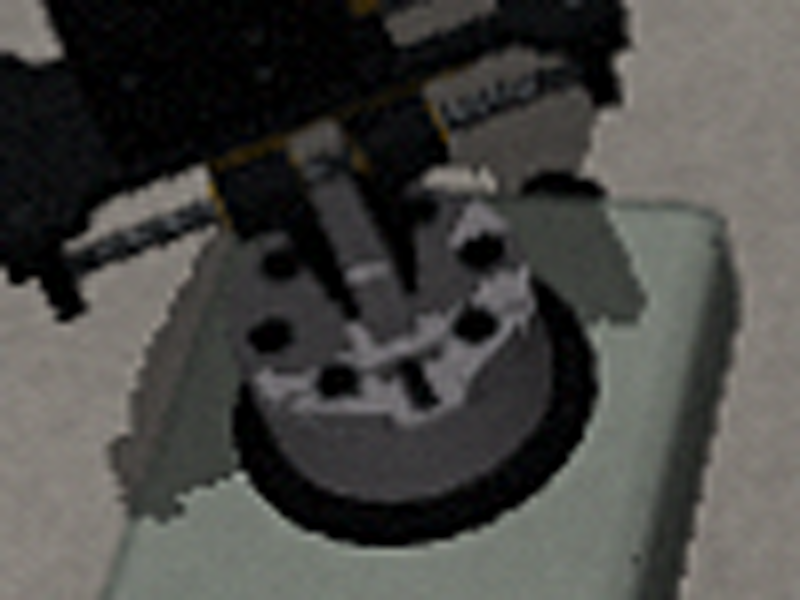

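The dog stands in the notch (418,385) and the flange is practically on the face. I'll press gently to contact, then release and retreat.

```bash
python3 - <<'E'
from h import *
x,y=.5528,-.1901
for z in np.arange(.1513,.1465,-.0007):
    bot.move_straight([x,y,z],vel=.02)
    s=bot.read_state();print(z.round(4),s["ft_force"].round(1),s["eef_pos"].round(4))
    if s["ft_force"][2]>8: break
bot.let_go(); bot.hold(.3)
bot.move_straight([x,y,.30],vel=.12)
bot.move_ptp([.40,-.0,.35],[np.pi,0,np.radians(18.46)+np.pi])
c=imaging.read_camera("top");S=imaging.read_camera("scene")
print(bot.read_state()["time_s"],bot.read_state()["opening"])
t=np.linspace(0,2*np.pi,300)
big=cv2.resize(S["image"],None,fx=7,fy=7,interpolation=cv2.INTER_CUBIC)
for u,v in project(S,np.c_[x+.046*np.cos(t),y+.046*np.sin(t),0*t+.13])*7+3: cv2.circle(big,(int(u),int(v)),1,(255,0,0),-1)
A=big[200*7:257*7,125*7:182*7]
B=cv2.resize(c["image"][137:197,337:397],(399,399),interpolation=cv2.INTER_CUBIC)
save("fin",np.hstack([A,B]))
E
```

```text
0.1513 [-1.5 -0.7  0.9] [ 0.5529 -0.1902  0.152 ]
0.1506 [-4.6  1.   5.5] [ 0.5529 -0.1902  0.152 ]
0.1499 [-5.3  1.7  8.2] [ 0.5529 -0.1902  0.152 ]
17.8417 0.09478358415306044
```

View pics/fin.png

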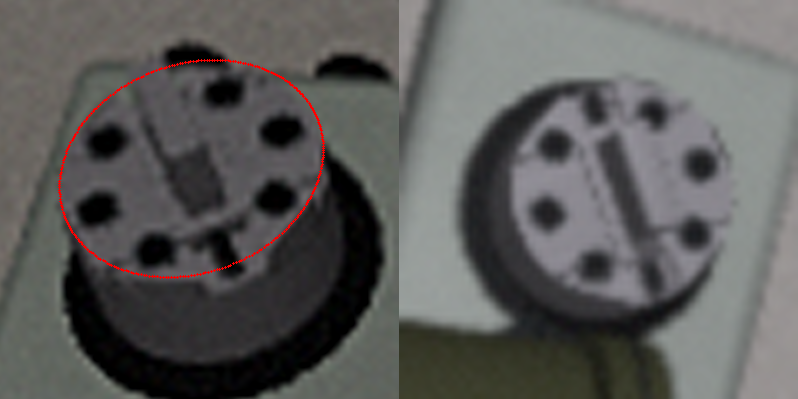

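The head sits flat with both dogs in its notches (right panel, about (595,107) and (655,280)). Its rim matches the outline predicted for the seated height, and contact came at exactly the seat height. I'm handing it in.

```bash
python3 -c "
from h import *
print(bot.sign_off())"
```

```text
the job is handed in; nothing more can be done
None
```

The round six-well head is on the spindle, sitting flat with both notches over the dogs, and it has been let go. The arm is clear, I did not touch the other two heads, and the job is handed in at about 18 s of the 42 s allowed; the hand-in gave no verdict.

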